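# Gauge a tap cartridge in the bench caliper

## Task

We need to know which spare tap cartridge to order: stand the white cartridge upright on the plate of the bench caliper between its two open jaws and let go of it. Then slide the red-posted jaw along the beam until it nips the cartridge against the fixed jaw's brass anvil with a light but definite press of a few newtons for a moment, never hard enough to skew the jaw or crush the plastic. Let go and leave the cartridge standing snugly between the two jaws, with everything else on the counter left alone.

Things in the scene. Friction and masses are not known exactly. Their poses are not given: they have to be found in the camera images.
- cartridge_mid (a point): middle (half-way up, 35 mm above the foot) of the loose tap cartridge: an upright white plastic barrel with a blue band, 56 mm tall, with a brass spindle 10 mm thick and 14 mm tall on top (70 mm in all). The barrel is about 38 mm across; the caliper is to tell exactly. z is its upward axis. Weighs about 90 g. It starts standing on the counter.
- gauge: the bench caliper's grey base plate, fixed to the counter, 115 mm (x) by 290 mm (y) by 6 mm thick; origin on the counter under its middle. The y axis runs along the steel beam (22 mm wide, top 19 mm above the counter, centred at x = -32 mm); x points from the beam across the jaws. The fixed jaw is towards -y, the sliding jaw closes towards -y. The line on which to measure is x = +18 mm.
- fixed_jaw: the fixed steel jaw on the beam, axes as the gauge's. Origin: on the plate, in its steel face (looking to +y), on the measuring line. The jaw lies at y = -16 to 0 and x = -58 to +32 mm, 18 mm high (clamp on the beam: 32). A brass screw anvil, 34 mm wide in x about the origin and 19 mm high, is the real stop: locked, it stands out of the face by 2 to 15 mm, unreported, different each time.
- jaw: the sliding steel jaw: a straight bar 85 mm long in x, 16 mm thick in y, 16 mm high (2 to 18 mm above the plate), carried by the dark carriage (36 x 46 mm, 26 mm high above the plate) on the beam. Origin: on the top of the plate, on the upright axis of the carriage, under the red post. Its flat face is 25 mm towards -y of the origin.
- jaw_face (a point): point of the sliding jaw's measuring face on the measuring line, 50 mm from the post in x and 10 mm above the plate. Its y axis is the normal of the face, pointing away from the fixed jaw; it skews with the jaw. The jaw is slightly slack: a force here skews it about the upright axis by about 0.0036 rad per newton, and it springs back square when unloaded.
- thumb_post (a point): middle of the round red thumb post that stands on the carriage, 16 mm across, 50 mm tall, reaching from 26 to 76 mm above the plate (this point is 54 mm above the plate). Grip it or push it along the beam. The carriage slides freely along the beam with about 2 N of friction and stays where it is left.
- mug: white mug, 72 mm across, 85 mm tall, loose; origin under its middle. To be left alone.
- soap: green soap pump bottle, 56 mm across, 145 mm tall, loose; origin under its middle. To be left alone.
- wrench: steel wrench, 180 mm long, lying loose beyond the caliper; origin under its middle. To be left alone.
There are look-alikes about, which are no part of the job. Leave any brown or pink look-alike of the part that bears cartridge_mid alone.

How it is judged (in metres and radians):
On the way, in this order (a step that is already met when the one before it is completed fails the run):
1. the cartridge stands upright on the plate between the open jaws, let go (angle between cartridge_mid's own z axis and vertical below 0.1 rad and height (world z) of cartridge_mid between 0.037 and 0.045 m and x of cartridge_mid in the frame of fixed_jaw between -0.02 and 0.02 m and y of cartridge_mid in the frame of fixed_jaw above 0.0155 m and y of cartridge_mid in the frame of jaw_face below -0.0155 m and contact force between the fingers and cartridge below 0.1 N), for 0.2 s.
2. the sliding jaw presses the cartridge against the fixed jaw's anvil with 1.5 to 12 N, both jaws in contact, for 0.25 s (angle between cartridge_mid's own z axis and vertical below 0.1 rad and height (world z) of cartridge_mid between 0.037 and 0.045 m and x of cartridge_mid in the frame of fixed_jaw between -0.02 and 0.02 m and y of cartridge_mid in the frame of fixed_jaw above 0.0155 m and contact force between jaw and cartridge between 1.5 and 12 N and contact force between fixed_jaw and cartridge above 1.5 N and contact force between the fingers and cartridge below 0.1 N), for 0.25 s.
At the end, for the whole second after the job is handed in: The cartridge stands upright (within 0.1 rad) on the plate, within 20 mm of the measuring line, at most 2 mm from the sliding jaw and its middle at most 36 mm from the fixed jaw's steel face; the sliding jaw is square within 0.03 rad; all at rest and released (angle between cartridge_mid's own z axis and vertical below 0.1 rad and height (world z) of cartridge_mid between 0.037 and 0.045 m and x of cartridge_mid in the frame of fixed_jaw between -0.02 and 0.02 m and y of cartridge_mid in the frame of fixed_jaw between 0.0155 and 0.036 m and y of cartridge_mid in the frame of jaw_face above -0.021 m and angle between the y axis of jaw_face and the y axis of gauge, either way round below 0.03 rad and linear speed of cartridge below 0.01 m/s and contact force between the fingers and jaw below 0.1 N); the robot touches nothing.
It fails at once if the jaw presses the cartridge with more than 15 N (contact force between jaw and cartridge above 15 N).
It fails at once if the sliding jaw is skewed by more than 0.055 rad (angle between the y axis of jaw_face and the y axis of gauge, either way round above 0.055 rad).
It fails at once if the mug, soap bottle or wrench is moved by more than 25 mm (distance of any of mug, soap, wrench from where it was at the start of the episode above 0.025 m).
It also fails if it takes over 64 s, if anything falls off the work surface, if the arm or the gripper's body presses on something with over 40 N, if the wrist force passes 120 N, or if a joint passes its speed limit or range.

## Robot

A 6-joint arm with a two-finger parallel gripper is mounted at the origin on the work surface. World frame = base frame: x ahead of the robot, y to its left, z up, the work surface at z = 0. Lengths are in mm, angles in degrees, forces in N, time in s.
With the tool pointing down it reaches from about 300 to 875 mm from the base axis. Payload 6.4 kg.
Tool frame: the origin (TCP) lies at the very end of the fingers, on their centre line; the grasp point (between the pads) lies 19 mm behind it; z points along the fingers, y is the line along which they close (so a half turn about z gives the same grasp; the last joint's range is limited). The gripper opens to 88 mm and grips with 3 to 60 N. Pads are 18 mm wide; open, the fingers measure 123 mm over their backs; the gripper's body (75 mm by 187 mm) begins 45 mm behind the grasp point.
Start: joints at [56.305, 10.359, 92.074, -0, 77.567, -11.82], TCP at [214.23, 533.617, 238.714] pointing down, gripper open.
Joint ranges: [-171.53, 171.53], [-51.25, 118.39], [17.06, 147.69], [-65.23, 245.23], [0, 150.52], [-178.68, 178.68]. Speed limits (degrees/s): [147.25, 147.25, 172.46, 180, 180, 180].

## Interface

Orientations are given as a 3x3 rotation matrix whose columns are the frame's x, y, z axes.
In Python, from workcell import robot gives the robot as it stands.
- The arm moves only by the tool carry_out, never from a script. Its argument "deltas" is a list of rows, each an object with "jaw": the gripper command: -1 is shut, 1 is fully open, values between are in proportion; "xyz": the shift along the tool's x, y, z in m, a list of three; "twist": the turn, a rotation vector about the tool's x, y, z in degrees, a list of three. In form: [{"jaw": jaw, "xyz": [x, y, z], "twist": [ax, ay, az]}, ...]. A call has 1 to 8 rows; each row is the pose to reach, as a shift and turn from the pose commanded when the call began, along the tool's axes at that moment; what a row does not reach only later rows make up. A row lasts 1/10 s, in which the tool goes at most 50 mm and 8.59 degrees, less where a joint would pass 70% of its speed; a pose out of reach is approached as far as the arm can. A call with a gripper value outside its range is refused whole. The fingers move at their own pace and stop on an object; "newtons" is the grip in N (left out, the last holds). Time passes only in rows, so rows that repeat a pose let the fingers close. It gives the time, the measured TCP pose, the force, the opening and the grip force at its end, in the units of the state.
- robot.state(): the state, without advancing time (a new reading comes with each control period).
- robot.read_camera(name): name is "scene" or "top" or "wrist"; returns the picture (480x640x3 uint8, red, green, blue); there is no depth.
- robot.calibration(name): a dict with "fov_y" (degrees; the focal length in pixels is half the picture's height over the tangent of half this angle, whatever the lens; pixels are square), "cx", "cy" (the principal point, pixels), "k1" (the pictures are not rectified: a ray, as slopes to the right and down, at radius r is drawn at 1 + k1 r^2 times it, then the intrinsics apply), "pose" (4x4, takes a point from camera to world coordinates). Camera axes: x right, y down, z forward; pixel columns grow to the right and rows downward; lengths in mm; the calibration is good to about 2 mm. A picture is of the moment at which its call begins: read the wrist's pose just before it. calibration takes no time and is no camera call; for the wrist camera it gives the pose at the moment of the call.
- robot.job_done(): hands the job in; it is judged then, once.
The state is a dict: "time": time; "qpos": joint angles; "qd": joint speeds; "effort": joint torques, N m; "eef_pos": TCP position; "tcp_rot": TCP orientation; "ft_force": force on the tool from outside, world axes, zero at the start; "wrist_torque": the same for the moment, N m; "gripper_width": finger opening in mm; "gripper_force": force on a finger pad.
Only numpy, scipy, OpenCV 4.12 (cv2) and the standard library are available. Lean on these libraries where they do the work, as an engineer would, in place of code of your own. Each camera call takes 0.05 s, during which the arm holds its last target. There are 200 camera calls.

## Working session

There is one attempt and no reset: what is moved stays moved. The work goes in short steps, Python scripts to look and compute and a tool call to move; the robot and the scene stay as the last step left them, time stands still between calls to the robot, and variables do not carry over. Pictures are saved under pics/ and viewed, at most 11 in all, crops included, and the job is handed in when it is done.

Besides the shell and the picture viewer there is one more tool, called after "Call:" in YAML: its name, and indented under it one key for each argument. carry_out: Moves the arm, as the interface text tells. Its arguments: {"type":"object","properties":{"deltas":{"type":"array"},"newtons":{"type":"number"}},"required":["deltas"]}

```bash
mkdir -p pics; cat > h.py <<'E'
import numpy as np, cv2
from workcell import robot
def snap(n,f):
    c=robot.calibration(n); im=robot.read_camera(n); np.save(f'pics/{f}.npy',im)
    import pickle; pickle.dump(c,open(f'pics/{f}.pkl','wb'))
    cv2.imwrite(f'pics/{f}.png',im[:,:,::-1]); return im,c
def K(c):
    f=240/np.tan(np.radians(c['fov_y'])/2); return np.array([[f,0,c['cx']],[0,f,c['cy']],[0,0,1.]]),np.array([c['k1'],0,0,0,0.])
def ray(c,u,v,z):
    k,d=K(c); p=cv2.undistortPoints(np.array([[[u,v]]],float),k,d)[0,0]
    P=np.array(c['pose']); r=P[:3,:3]@[p[0],p[1],1]; o=P[:3,3]
    return o+r*(z-o[2])/r[2]
def proj(c,X):
    k,d=K(c); P=np.linalg.inv(np.array(c['pose'])); x=P[:3,:3]@np.array(X,float)+P[:3,3]
    return cv2.projectPoints(x.reshape(1,3),np.zeros(3),np.zeros(3),k,d)[0].ravel()
E
python3 - <<'E'
from h import *
for n in('scene','top'):
    im,c=snap(n,n+'0'); print(n,c)
s=robot.state(); print(s['time'],s['eef_pos'],s['tcp_rot'],s['gripper_width'])
E
```

```text
scene {'fov_y': 51.035306132619084, 'cx': 320.87375768575015, 'cy': 235.03039167703085, 'k1': -0.07651755540002472, 'pose': array([[ 7.40018592e-01,  4.42053625e-01, -5.06913282e-01,
         1.00282766e+03],
       [ 6.72345939e-01, -5.06351330e-01,  5.39962285e-01,
        -4.94418786e+02],
       [-1.79839287e-02, -7.40403217e-01, -6.71922358e-01,
         5.84480558e+02],
       [ 0.00000000e+00,  0.00000000e+00,  0.00000000e+00,
         1.00000000e+00]])}
top {'fov_y': 44.86693938451492, 'cx': 318.77687430349977, 'cy': 239.86293064265618, 'k1': -0.06561326660076061, 'pose': array([[ 2.40146104e-02, -9.81438153e-01,  1.90269414e-01,
         4.11671357e+02],
       [-9.99502437e-01, -2.74638536e-02, -1.55117527e-02,
        -5.22386681e+01],
       [ 2.04493572e-02, -1.89802234e-01, -9.81609360e-01,
         1.07590161e+03],
       [ 0.00000000e+00,  0.00000000e+00,  0.00000000e+00,
         1.00000000e+00]])}
0.1 [213.94930708 533.20586537 237.91434425] [[-9.28001648e-01  3.72575132e-01 -8.43704391e-04]
 [ 3.72575967e-01  9.28000786e-01 -1.29994578e-03]
 [ 2.98630867e-04 -1.52069581e-03 -9.99998799e-01]] 88.21042198861441
```

View pics/top0.png

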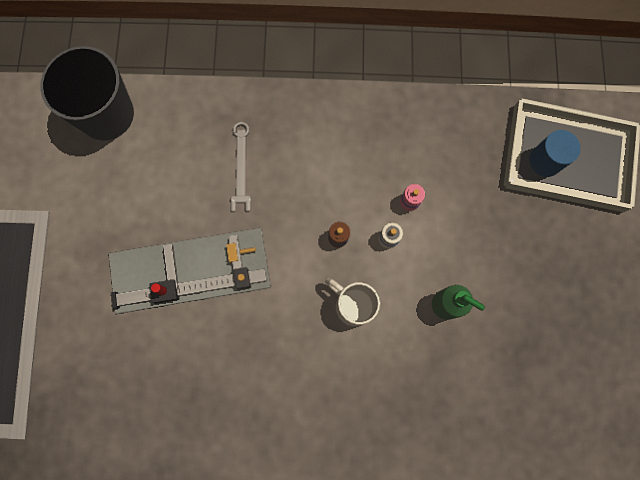

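View pics/scene0.png

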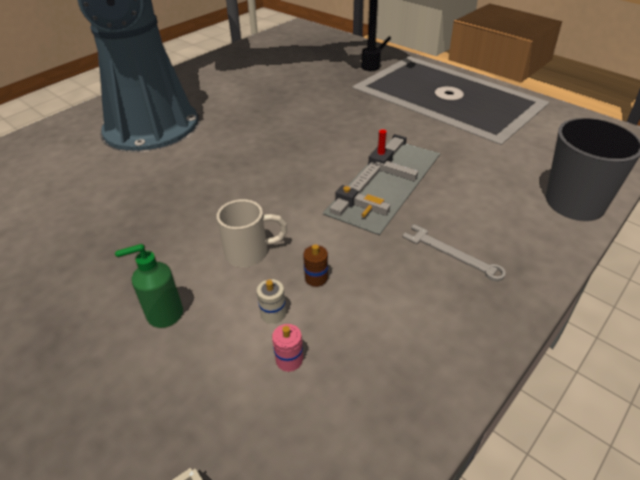

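Top view: the possible targets are a brown cartridge (340,233), a white one (392,235), a pink one (414,196) and the white mug (357,303). By the description I want the white one at (392,235). The caliper has its red post at (157,289), the anvil at (232,252), and plate corners near (109,254), (262,229), (270,287) and (118,313). Next is a close crop to check this.

```bash
python3 - <<'E'
import cv2
im=cv2.imread('pics/top0.png')
a=cv2.resize(im[220:320,100:280],None,fx=4.4,fy=4.4,interpolation=cv2.INTER_CUBIC)[:,:792]
b=cv2.resize(im[210:255,320:420],None,fx=3.5,fy=3.5,interpolation=cv2.INTER_CUBIC)
import numpy as np
o=np.zeros((440+158,792,3),np.uint8);o[:440]=a;o[440:440+157,:350]=b[:157]
cv2.imwrite('pics/c1.png',o)
E
```

```text
(no output)
```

View pics/c1.png

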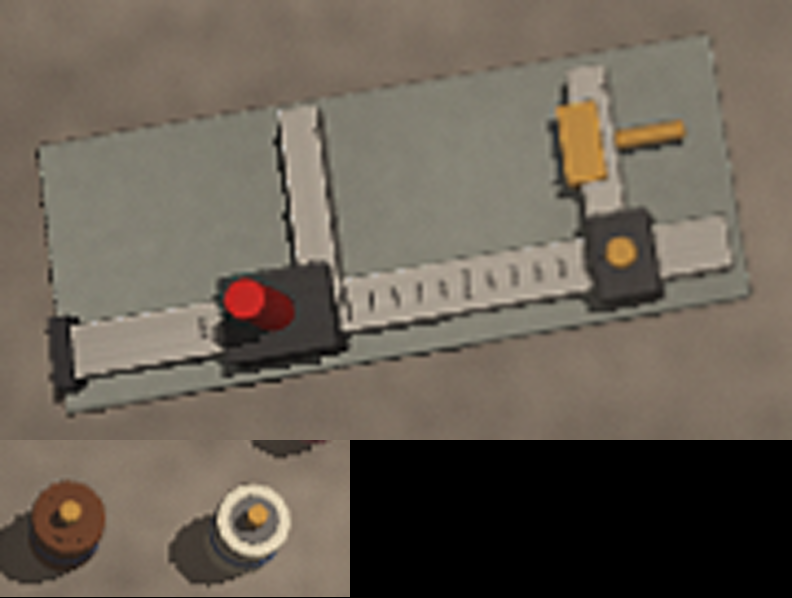

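The crop confirms the white cartridge: its barrel top is at about (392.3,233.4) and its spindle tip at (393.7,230.9). It also gives me all four plate corners.

```bash
cat >> h.py <<'E'
import pickle
E
python3 - <<'E'
from h import *
c=pickle.load(open('pics/top0.pkl','rb'))
px=np.array([(40,146),(710,38),(748,295),(70,412)])/4.4+[100,220]
W=np.array([ray(c,u,v,6)[:2] for u,v in px])
M=np.array([[57.5,145],[57.5,-145],[-57.5,-145],[-57.5,145]])
ctr=W.mean(0);d=W-ctr;th=np.arctan2((M[:,0]*d[:,1]-M[:,1]*d[:,0]).sum(),(M*d).sum())
R=np.array([[np.cos(th),-np.sin(th)],[np.sin(th),np.cos(th)]])
print(ctr,np.degrees(th),'res',W-(M@R.T+ctr))
g=lambda p,z:(R.T@(ray(c,*p,z)[:2]-ctr)).round(1)
q=lambda x,y:(x/4.4+100,y/4.4+220)
print('post top',g(q(245,299),82),'anvil corners top',g(q(556,107),25),g(q(567,185),25),'fixed top face',g(q(568,69),24),g(q(588,208),24))
print('anvil right',g(q(597,101),25),'jaw face end',g(q(319,104),24),g(q(337,262),24))
print('cart spindle',ray(c,393.7,230.9,70),'barrel',ray(c,392.3,233.4,56))
c=pickle.load(open('pics/scene0.pkl','rb'))
print('scene spindle',ray(c,269,284,70))
for n,p in (('brown',(340,228)),('pink',(414,192)),('mug',(357,303)),('soap',(457,300))):
    print(n,ray(pickle.load(open('pics/top0.pkl','rb')),*p,{'brown':70,'pink':70,'mug':85,'soap':110}[n]))
E
```

```text
[554.77665918 169.85919781] 11.194608931249004 res [[-0.28744902 -1.19785056]
 [-1.81398258  0.47027032]
 [ 1.40506332  2.22048543]
 [ 0.69636828 -1.49290519]]
post top [-33.7  47.1] anvil corners top [ 33.2 -77.2] [ -0.2 -77. ] fixed top face [ 48.6 -84.3] [-11.  -84.1]
anvil right [ 32.8 -94.4] jaw face end [51.2 20.5] [-16.   21.5]
cart spindle [ 626.56740441 -200.69686162   70.        ] barrel [ 624.8924688  -200.23080527   56.        ]
scene spindle [ 628.37344022 -202.56133123   70.        ]
brown [ 629.09750056 -105.20693085   70.        ]
pink [ 699.25174803 -237.55029301   70.        ]
mug [ 495.96395236 -135.68384795   85.        ]
soap [ 502.81111163 -301.44231523  110.        ]
```

Call:
carry_out:
  deltas:
    - {"jaw": 0.4,"xyz": [-0.656,-0.528,0.038],"twist": [0,0,56.9]}
    - {"jaw": 0.4,"xyz": [-0.656,-0.528,0.038],"twist": [0,0,56.9]}
    - {"jaw": 0.4,"xyz": [-0.656,-0.528,0.038],"twist": [0,0,56.9]}
    - {"jaw": 0.4,"xyz": [-0.656,-0.528,0.038],"twist": [0,0,56.9]}
    - {"jaw": 0.4,"xyz": [-0.656,-0.528,0.038],"twist": [0,0,56.9]}
    - {"jaw": 0.4,"xyz": [-0.656,-0.528,0.038],"twist": [0,0,56.9]}
    - {"jaw": 0.4,"xyz": [-0.656,-0.528,0.038],"twist": [0,0,56.9]}
    - {"jaw": 0.4,"xyz": [-0.656,-0.528,0.038],"twist": [0,0,56.9]}
  newtons: 10

```text
time: 0.9
eef_pos: [410.1, 183.2, 220.6]
tcp_rot: [[-0.192, 0.981, 0.0], [0.981, 0.192, 0.0], [0.0, 0.0, -1.0]]
ft_force: [1.4, 0.1, -0.9]
gripper_width: 61.4
gripper_force: 0.0
```

```bash
cat >> h.py <<'E'
def to(x,y,z,yaw=None):
    "delta in tool axes (m) to world target mm; yaw = wanted angle of tool y axis"
    s=robot.state();R=np.array(s['tcp_rot']);p=np.array(s['eef_pos'])
    a=np.degrees(np.arctan2(R[1,1],R[0,1]))
    print('t',round(s['time'],2),'p',p.round(1),'yaw',a.round(2),'F',np.round(s['ft_force'],1),'w',round(s['gripper_width'],1),'d',(R.T@(np.array([x,y,z])-p)/1000).round(4),'tw',None if yaw is None else a-yaw)
E
python3 -c "
from h import *
to(626.5,-201.3,200,11.2)"
```

```text
t 0.9 p [410.1 183.2 220.6] yaw 11.08 F [ 1.4  0.1 -0.9] w 61.4 d [-0.419   0.1384  0.0206] tw -0.12163088031794089
```

Call:
carry_out:
  deltas:
    - {"jaw": 0.4,"xyz": [-0.415,0.137,0.04],"twist": [0,0,0]}
    - {"jaw": 0.4,"xyz": [-0.415,0.137,0.04],"twist": [0,0,0]}
    - {"jaw": 0.4,"xyz": [-0.415,0.137,0.04],"twist": [0,0,0]}
    - {"jaw": 0.4,"xyz": [-0.415,0.137,0.04],"twist": [0,0,0]}
    - {"jaw": 0.4,"xyz": [-0.415,0.137,0.04],"twist": [0,0,0]}
    - {"jaw": 0.4,"xyz": [-0.415,0.137,0.04],"twist": [0,0,0]}
    - {"jaw": 0.4,"xyz": [-0.415,0.137,0.04],"twist": [0,0,0]}
    - {"jaw": 0.4,"xyz": [-0.415,0.137,0.04],"twist": [0,0,0]}

```text
time: 1.7
eef_pos: [606.3, -163.5, 183.5]
tcp_rot: [[-0.194, 0.981, -0.001], [0.981, 0.194, 0.0], [0.001, -0.001, -1.0]]
ft_force: [0.9, -0.3, 0.6]
gripper_width: 61.4
gripper_force: 0.0
```

Call:
carry_out:
  deltas:
    - {"jaw": 0.4,"xyz": [0,0,0],"twist": [0,0,0]}
    - {"jaw": 0.4,"xyz": [0,0,0],"twist": [0,0,0]}
    - {"jaw": 0.4,"xyz": [0,0,0],"twist": [0,0,0]}

```text
time: 2.0
eef_pos: [605.2, -160.4, 183.9]
tcp_rot: [[-0.195, 0.981, -0.001], [0.981, 0.195, 0.001], [0.001, -0.001, -1.0]]
ft_force: [-1.0, 0.9, 0.0]
gripper_width: 61.7
gripper_force: 0.0
```

```bash
python3 -c "
from h import *
to(626.5,-201.3,30,11.2)
im,c=snap('wrist','w1')
print(proj(c,(626.5,-201.3,70)),proj(c,(626.5,-201.3,56)),c['pose'][:3,3])"
```

```text
t 2.0 p [ 605.2 -160.4  183.9] yaw 11.26 F [-1.   0.9  0. ] w 61.7 d [-0.0444  0.013   0.1538] tw 0.06056710758529782
[337.0987958  279.04828195] [336.37419653 272.64848046] [591.91843062 -94.52821558 329.85595661]
```

View pics/w1.png

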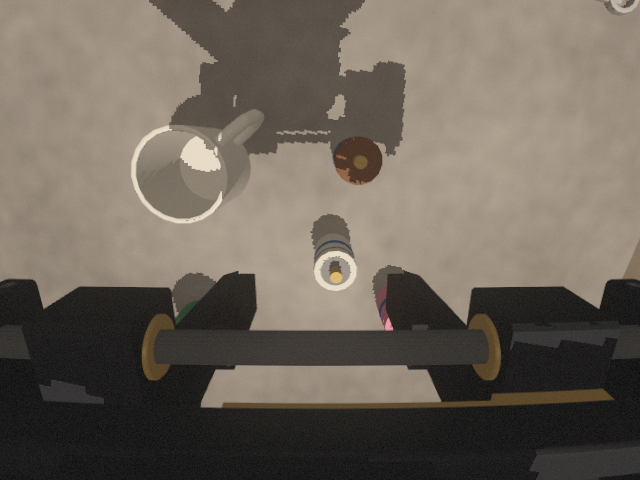

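Wrist view: the barrel top of the white cartridge is centred at (335,270) and its spindle is at (336,277). That is within about 2 px of the prediction.

```bash
python3 -c "
from h import *
c=pickle.load(open('pics/w1.pkl','rb'))
a=ray(c,335,270,56);b=ray(c,336,277,70);print(a,b);m=(a+b)/2
to(m[0],m[1],30,11.2)"
```

```text
[ 624.82236302 -199.11967939   56.        ] [ 625.22830884 -199.68506235   70.        ]
t 2.05 p [ 605.3 -160.1  184.3] yaw 11.3 F [ 0.8 -0.1  0.4] w 61.6 d [-0.0425  0.0117  0.1543] tw 0.09752734927068829
```

Move above it first, then go down and close.

Call:
carry_out:
  deltas:
    - {"jaw": 0.4,"xyz": [-0.043,0.012,0.03],"twist": [0,0,0]}
    - {"jaw": 0.4,"xyz": [-0.043,0.012,0.07],"twist": [0,0,0]}
    - {"jaw": 0.4,"xyz": [-0.043,0.012,0.11],"twist": [0,0,0]}
    - {"jaw": 0.4,"xyz": [-0.043,0.012,0.14],"twist": [0,0,0]}
    - {"jaw": 0.4,"xyz": [-0.043,0.012,0.154],"twist": [0,0,0]}
    - {"jaw": 0.4,"xyz": [-0.043,0.012,0.154],"twist": [0,0,0]}
    - {"jaw": 0.4,"xyz": [-0.043,0.012,0.154],"twist": [0,0,0]}
  newtons: 10

```text
time: 2.75
eef_pos: [627.0, -201.2, 32.0]
tcp_rot: [[-0.196, 0.981, 0.002], [0.981, 0.196, -0.001], [-0.001, 0.002, -1.0]]
ft_force: [0.3, -0.5, -0.3]
gripper_width: 61.7
gripper_force: 0.0
```

Call:
carry_out:
  deltas:
    - {"jaw": -1,"xyz": [0,0,0],"twist": [0,0,0]}
    - {"jaw": -1,"xyz": [0,0,0],"twist": [0,0,0]}
    - {"jaw": -1,"xyz": [0,0,0],"twist": [0,0,0]}
    - {"jaw": -1,"xyz": [0,0,0],"twist": [0,0,0]}
    - {"jaw": -1,"xyz": [0,0,0],"twist": [0,0,0]}
    - {"jaw": -1,"xyz": [0,0,0],"twist": [0,0,0]}

```text
time: 3.35
eef_pos: [626.6, -201.8, 31.4]
tcp_rot: [[-0.195, 0.981, 0.001], [0.981, 0.195, -0.001], [-0.001, 0.001, -1.0]]
ft_force: [-1.9, 0.5, 6.1]
gripper_width: 38.0
gripper_force: 10.0
```

Call:
carry_out:
  deltas:
    - {"jaw": -1,"xyz": [0,0,-0.045],"twist": [0,0,0]}
    - {"jaw": -1,"xyz": [0,0,-0.09],"twist": [0,0,0]}
    - {"jaw": -1,"xyz": [0.03,0,-0.11],"twist": [0,0,0]}
    - {"jaw": -1,"xyz": [0.075,0,-0.11],"twist": [0,0,0]}
    - {"jaw": -1,"xyz": [0.12,0,-0.11],"twist": [0,0,0]}
    - {"jaw": -1,"xyz": [0.165,0,-0.11],"twist": [0,0,0]}
    - {"jaw": -1,"xyz": [0.21,0.01,-0.11],"twist": [0,0,0]}
    - {"jaw": -1,"xyz": [0.255,0.015,-0.11],"twist": [0,0,0]}

```text
time: 4.15
eef_pos: [590.8, 53.3, 140.3]
tcp_rot: [[-0.194, 0.981, 0.0], [0.981, 0.194, 0.0], [-0.0, 0.0, -1.0]]
ft_force: [1.2, 0.2, -0.9]
gripper_width: 38.0
gripper_force: 10.0
```

```bash
python3 -c "
from h import *
to(577.5,146,100,11.2)"
```

```text
t 4.15 p [590.8  53.3 140.3] yaw 11.19 F [ 1.2  0.2 -0.9] w 38.0 d [0.0936 0.0049 0.0403] tw -0.005193124917045822
```

Call:
carry_out:
  deltas:
    - {"jaw": -1,"xyz": [0.04,0.003,0.0],"twist": [0,0,0]}
    - {"jaw": -1,"xyz": [0.08,0.005,0.01],"twist": [0,0,0]}
    - {"jaw": -1,"xyz": [0.094,0.005,0.03],"twist": [0,0,0]}
    - {"jaw": -1,"xyz": [0.094,0.005,0.04],"twist": [0,0,0]}
    - {"jaw": -1,"xyz": [0.094,0.005,0.04],"twist": [0,0,0]}
    - {"jaw": -1,"xyz": [0.094,0.005,0.04],"twist": [0,0,0]}

```text
time: 4.75
eef_pos: [578.1, 143.6, 100.3]
tcp_rot: [[-0.193, 0.981, -0.0], [0.981, 0.193, -0.0], [-0.0, -0.0, -1.0]]
ft_force: [0.8, -0.3, -0.5]
gripper_width: 37.6
gripper_force: 10.0
```

```bash
python3 -c "
from h import *
snap('scene','s2');im,c=snap('wrist','w2')
to(577.5,146,38,11.2)
a=cv2.imread('pics/s2.png')[110:260,290:460];a=cv2.resize(a,(396,350),interpolation=cv2.INTER_CUBIC)
b=cv2.resize(cv2.imread('pics/w2.png'),(400,300))
o=np.zeros((350,796,3),np.uint8);o[:,:396]=a;o[:300,396:]=b;cv2.imwrite('pics/c2.png',o)"
```

```text
t 4.85 p [578.7 143.5 101.1] yaw 11.12 F [-0.2 -0.  -1.1] w 37.3 d [ 0.0027 -0.0008  0.0631] tw -0.07768956286953
```

View pics/c2.png

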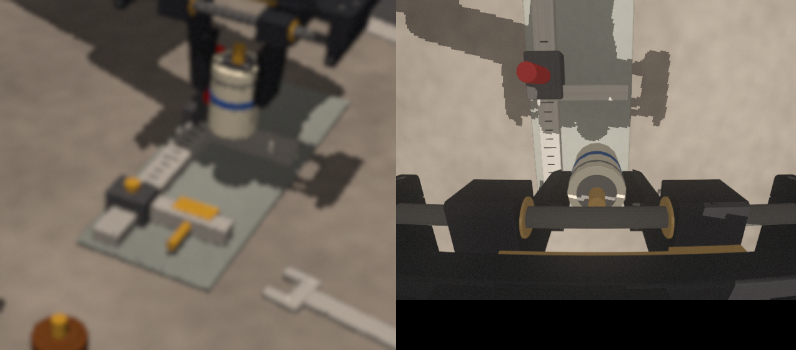

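The cartridge hangs over the plate between the jaws. The anvil is to its right in the scene view, and the sliding jaw is behind it. Lowering now.

Call:
carry_out:
  deltas:
    - {"jaw": -1,"xyz": [0.002,0,0.03],"twist": [0,0,0]}
    - {"jaw": -1,"xyz": [0.002,0,0.055],"twist": [0,0,0]}
    - {"jaw": -1,"xyz": [0.002,0,0.06],"twist": [0,0,0]}
    - {"jaw": -1,"xyz": [0.002,0,0.062],"twist": [0,0,0]}
    - {"jaw": -1,"xyz": [0.002,0,0.0625],"twist": [0,0,0]}
    - {"jaw": -1,"xyz": [0.002,0,0.063],"twist": [0,0,0]}
    - {"jaw": -1,"xyz": [0.002,0,0.063],"twist": [0,0,0]}
    - {"jaw": -1,"xyz": [0.002,0,0.063],"twist": [0,0,0]}

```text
time: 5.65
eef_pos: [577.8, 146.8, 38.0]
tcp_rot: [[-0.195, 0.981, 0.001], [0.981, 0.195, 0.0], [-0.0, 0.001, -1.0]]
ft_force: [0.3, 0.1, -0.6]
gripper_width: 38.0
gripper_force: 10.0
```

Call:
carry_out:
  deltas:
    - {"jaw": -1,"xyz": [0,0,0.0005],"twist": [0,0,0]}
    - {"jaw": -1,"xyz": [0,0,0.0005],"twist": [0,0,0]}
    - {"jaw": -1,"xyz": [0,0,0.0005],"twist": [0,0,0]}

```text
time: 5.95
eef_pos: [577.7, 146.9, 37.4]
tcp_rot: [[-0.195, 0.981, 0.001], [0.981, 0.195, 0.0], [-0.0, 0.001, -1.0]]
ft_force: [-1.5, -0.2, 5.7]
gripper_width: 37.5
gripper_force: 10.0
```

```bash
python3 -c "
from h import *
to(577.5,146,38,11.2)"
```

```text
t 5.95 p [577.7 146.9  37.4] yaw 11.23 F [-1.5 -0.2  5.7] w 37.5 d [-0.0008 -0.0004 -0.0006] tw 0.031097318879016456
```

It is seated, with 5.7 N upward on the tool. Release and rise.

Call:
carry_out:
  deltas:
    - {"jaw": 0.3,"xyz": [0,0,0],"twist": [0,0,0]}
    - {"jaw": 0.3,"xyz": [0,0,0],"twist": [0,0,0]}
    - {"jaw": 0.3,"xyz": [0,0,0],"twist": [0,0,0]}
    - {"jaw": 0.3,"xyz": [0,0,0],"twist": [0,0,0]}
    - {"jaw": 0.3,"xyz": [0,0,-0.02],"twist": [0,0,0]}
    - {"jaw": 0.3,"xyz": [0,0,-0.06],"twist": [0,0,0]}
    - {"jaw": 0.3,"xyz": [0,0,-0.1],"twist": [0,0,0]}
    - {"jaw": 0.3,"xyz": [0,0,-0.11],"twist": [0,0,0]}

```text
time: 6.75
eef_pos: [580.1, 147.0, 151.7]
tcp_rot: [[-0.195, 0.981, 0.008], [0.981, 0.195, 0.0], [-0.001, 0.008, -1.0]]
ft_force: [0.6, -0.8, -0.1]
gripper_width: 57.3
gripper_force: 0.0
```

```bash
python3 -c "
from h import *
snap('top','t3')
# target: behind post; post gauge (-32.5,47.1)
t=np.radians(11.2);R=np.array([[np.cos(t),-np.sin(t)],[np.sin(t),np.cos(t)]])
print('post',np.array([554.8,169.9])+R@[-33,47.1])
w=np.array([554.8,169.9])+R@[-33,47.1+38]
to(w[0],w[1],145,11.2)
a=cv2.imread('pics/t3.png')[220:320,100:280];cv2.imwrite('pics/c3.png',cv2.resize(a,None,fx=4.4,fy=4.4,interpolation=cv2.INTER_CUBIC))"
```

```text
post [513.28004193 209.69325423]
t 6.8 p [580.  147.  151.4] yaw 11.23 F [ 0.2 -0.2  0.8] w 57.6 d [ 0.1125 -0.0532  0.0059] tw 0.03319135250442429
```

View pics/c3.png

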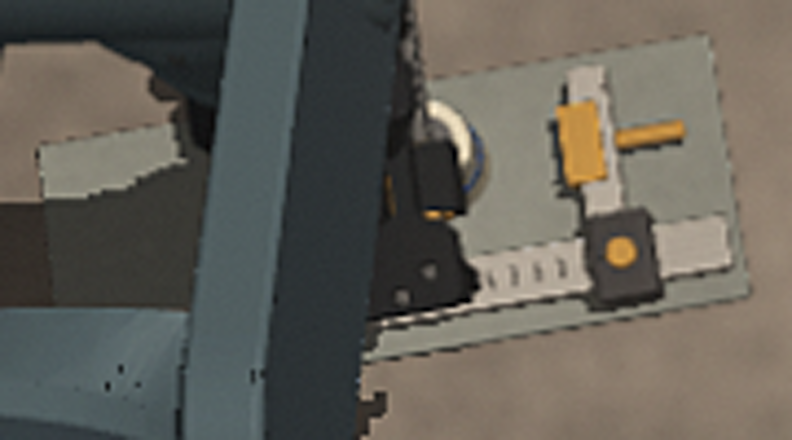

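The cartridge stands at about (450,145) in the crop, clear of the anvil. Next I close the fingers and go behind the post.

Call:
carry_out:
  deltas:
    - {"jaw": -1,"xyz": [0.04,-0.02,0.0],"twist": [0,0,0]}
    - {"jaw": -1,"xyz": [0.08,-0.04,0.0],"twist": [0,0,0]}
    - {"jaw": -1,"xyz": [0.112,-0.053,0.006],"twist": [0,0,0]}
    - {"jaw": -1,"xyz": [0.112,-0.053,0.006],"twist": [0,0,0]}
    - {"jaw": -1,"xyz": [0.112,-0.053,0.006],"twist": [0,0,0]}
    - {"jaw": -1,"xyz": [0.112,-0.053,0.006],"twist": [0,0,0]}

```text
time: 7.4
eef_pos: [503.9, 245.5, 140.1]
tcp_rot: [[-0.194, 0.981, -0.001], [0.981, 0.194, -0.001], [-0.0, -0.001, -1.0]]
ft_force: [-0.1, -0.3, 0.1]
gripper_width: 11.4
gripper_force: 0.0
```

```bash
python3 -c "
from h import *
im,c=snap('wrist','w4')
w=np.array([513.3,209.7]);print(proj(c,(513.3,209.7,82)))
t=np.radians(11.2);w=w+38*np.array([-np.sin(t),np.cos(t)])
to(w[0],w[1],52,11.2)
snap('scene','s4')
a=cv2.imread('pics/s4.png')[90:240,290:460];a=cv2.resize(a,(396,350),interpolation=cv2.INTER_CUBIC)
b=cv2.resize(cv2.imread('pics/w4.png'),(400,300))
o=np.zeros((350,796,3),np.uint8);o[:,:396]=a;o[:300,396:]=b;cv2.imwrite('pics/c4.png',o)"
```

```text
[324.99320918 302.0346103 ]
t 7.45 p [504.2 245.3 140.3] yaw 11.15 F [ 1.1  0.7 -0. ] w 7.4 d [0.0013 0.002  0.0883] tw -0.04773076770993612
```

View pics/c4.png

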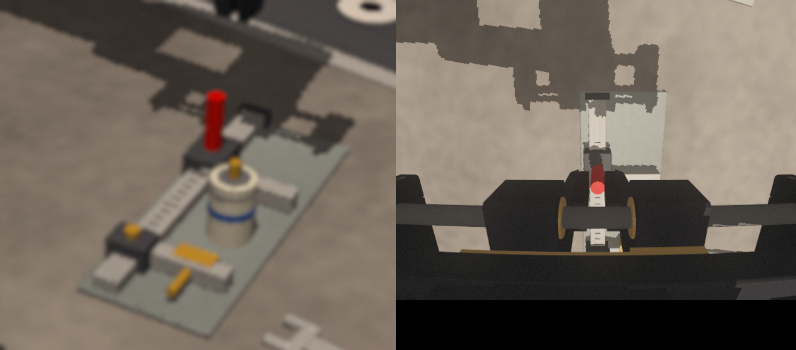

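The wrist view shows the post top at (322,299) against a prediction of (325,302), so the estimate holds. Descend behind it.

Call:
carry_out:
  deltas:
    - {"jaw": -1,"xyz": [0.001,0.001,0.03],"twist": [0,0,0]}
    - {"jaw": -1,"xyz": [0.001,0.001,0.055],"twist": [0,0,0]}
    - {"jaw": -1,"xyz": [0.001,0.001,0.075],"twist": [0,0,0]}
    - {"jaw": -1,"xyz": [0.001,0.001,0.088],"twist": [0,0,0]}
    - {"jaw": -1,"xyz": [0.001,0.001,0.088],"twist": [0,0,0]}
    - {"jaw": -1,"xyz": [0.001,0.001,0.088],"twist": [0,0,0]}

```text
time: 8.1
eef_pos: [505.0, 247.2, 53.2]
tcp_rot: [[-0.194, 0.981, 0.0], [0.981, 0.194, 0.0], [0.0, 0.0, -1.0]]
ft_force: [0.1, 0.3, 0.5]
gripper_width: 0.3
gripper_force: 0.0
```

```bash
cat >> h.py <<'E'
def gy():
    s=robot.state();t=np.radians(11.2);n=np.array([-np.sin(t),np.cos(t)]);x=np.array([np.cos(t),np.sin(t)])
    d=np.array(s['eef_pos'])[:2]-[554.8,169.9]
    print('t',round(s['time'],2),'gauge x,y',(d@x).round(1),(d@n).round(1),'Fy',(np.array(s['ft_force'])[:2]@n).round(2),'Fx',(np.array(s['ft_force'])[:2]@x).round(2),'T',np.round(s['wrist_torque'],2))
E
python3 -c "
from h import *
gy()"
```

```text
t 8.1 gauge x,y -33.9 85.5 Fy 0.28 Fx 0.17 T [-0.03  0.09  0.04]
```

Call:
carry_out:
  deltas:
    - {"jaw": -1,"xyz": [-0.006,0,0],"twist": [0,0,0]}
    - {"jaw": -1,"xyz": [-0.012,0,0],"twist": [0,0,0]}
    - {"jaw": -1,"xyz": [-0.016,0,0],"twist": [0,0,0]}
    - {"jaw": -1,"xyz": [-0.02,0,0],"twist": [0,0,0]}
    - {"jaw": -1,"xyz": [-0.025,0,0],"twist": [0,0,0]}
    - {"jaw": -1,"xyz": [-0.03,0,0],"twist": [0,0,0]}
    - {"jaw": -1,"xyz": [-0.035,0,0],"twist": [0,0,0]}
    - {"jaw": -1,"xyz": [-0.04,0,0],"twist": [0,0,0]}

```text
time: 8.9
eef_pos: [512.4, 208.0, 52.9]
tcp_rot: [[-0.195, 0.981, 0.001], [0.981, 0.195, 0.0], [0.0, 0.001, -1.0]]
ft_force: [-0.4, 2.6, 2.3]
gripper_width: 0.2
gripper_force: 1.2
```

Call:
carry_out:
  deltas:
    - {"jaw": -1,"xyz": [-0.003,0,0],"twist": [0,0,0]}
    - {"jaw": -1,"xyz": [-0.006,0,0],"twist": [0,0,0]}
    - {"jaw": -1,"xyz": [-0.009,0,0],"twist": [0,0,0]}
    - {"jaw": -1,"xyz": [-0.012,0,0],"twist": [0,0,0]}
    - {"jaw": -1,"xyz": [-0.015,0,0],"twist": [0,0,0]}
    - {"jaw": -1,"xyz": [-0.018,0,0],"twist": [0,0,0]}
    - {"jaw": -1,"xyz": [-0.02,0,0],"twist": [0,0,0]}

```text
time: 9.6
eef_pos: [516.1, 188.4, 52.7]
tcp_rot: [[-0.195, 0.981, 0.0], [0.981, 0.195, -0.0], [-0.0, 0.0, -1.0]]
ft_force: [1.7, 2.8, 1.0]
gripper_width: 0.5
gripper_force: 1.3
```

```bash
python3 -c "
from h import *
gy();snap('wrist','w5');snap('scene','s5');gy()
a=cv2.imread('pics/s5.png')[90:240,290:460];a=cv2.resize(a,(396,350),interpolation=cv2.INTER_CUBIC)
b=cv2.resize(cv2.imread('pics/w5.png'),(400,300))
o=np.zeros((350,796,3),np.uint8);o[:,:396]=a;o[:300,396:]=b;cv2.imwrite('pics/c5.png',o)"
```

```text
t 9.6 gauge x,y -34.4 25.6 Fy 2.41 Fx 2.23 T [ 0.37 -0.12  0.05]
t 9.7 gauge x,y -34.7 25.4 Fy 0.14 Fx -0.6 T [ 0.03  0.05 -0.01]
```

View pics/c5.png

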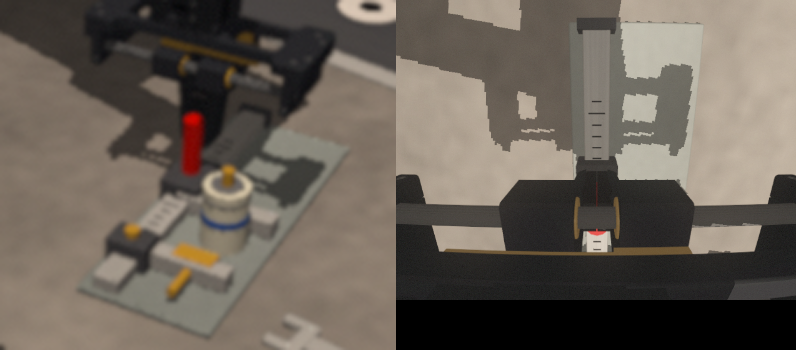

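The jaw is now pushing the cartridge, which stays upright, towards the anvil with about 15–20 mm left. I slow down.

Call:
carry_out:
  deltas:
    - {"jaw": -1,"xyz": [-0.002,0,0],"twist": [0,0,0]}
    - {"jaw": -1,"xyz": [-0.004,0,0],"twist": [0,0,0]}
    - {"jaw": -1,"xyz": [-0.006,0,0],"twist": [0,0,0]}
    - {"jaw": -1,"xyz": [-0.008,0,0],"twist": [0,0,0]}
    - {"jaw": -1,"xyz": [-0.01,0,0],"twist": [0,0,0]}
    - {"jaw": -1,"xyz": [-0.011,0,0],"twist": [0,0,0]}
    - {"jaw": -1,"xyz": [-0.012,0,0],"twist": [0,0,0]}
    - {"jaw": -1,"xyz": [-0.013,0,0],"twist": [0,0,0]}

```text
time: 10.5
eef_pos: [518.3, 175.8, 52.6]
tcp_rot: [[-0.195, 0.981, -0.001], [0.981, 0.195, -0.0], [0.0, -0.001, -1.0]]
ft_force: [-0.9, 3.0, 0.5]
gripper_width: 0.5
gripper_force: 1.4
```

```bash
python3 -c "
from h import *
gy();c=robot.calibration('top');snap('scene','s6');gy()
a=cv2.imread('pics/s6.png')[140:240,310:430];cv2.imwrite('pics/c6.png',cv2.resize(a,(720,600),interpolation=cv2.INTER_CUBIC))"
```

```text
t 10.5 gauge x,y -34.7 12.9 Fy 3.13 Fx -0.34 T [ 0.36  0.21 -0.01]
t 10.55 gauge x,y -34.7 12.7 Fy 2.23 Fx -0.46 T [0.26 0.16 0.  ]
```

View pics/c6.png

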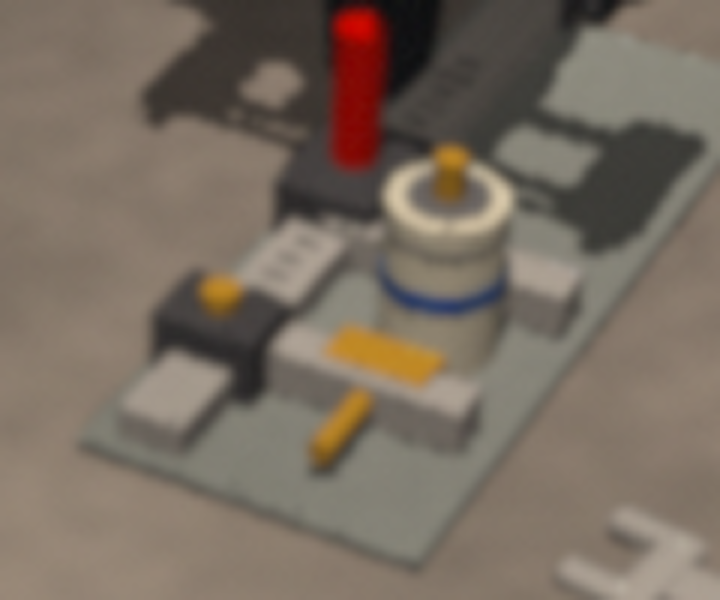

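```bash
python3 -c "
from h import *
c=pickle.load(open('pics/s6.pkl','rb'));t=np.radians(11.2);R=np.array([[np.cos(t),np.sin(t)],[-np.sin(t),np.cos(t)]])
g=lambda x,y,z:(R@(ray(c,310+x/6,140+y/6,z)[:2]-[554.8,169.9])).round(1)
print('spindle',g(452,155,70),'barrel',g(449,198,56),'anvil back corners',g(327,347,25),g(436,383,25),'front',g(357,326,25),g(446,352,25),'post',g(360,18,82),'jaw end',g(583,268,24))"
```

```text
spindle [ 15.  -41.8] barrel [ 16.  -43.9] anvil back corners [  0.4 -91.1] [ 36.3 -90.4] front [  3.6 -77.4] [ 32.4 -75.5] post [-35.3  -4.5] jaw end [ 50.5 -15. ]
```

The cartridge is on the measuring line (x≈16), with roughly 13 mm still to go.

Call:
carry_out:
  deltas:
    - {"jaw": -1,"xyz": [-0.0015,0,0],"twist": [0,0,0]}
    - {"jaw": -1,"xyz": [-0.003,0,0],"twist": [0,0,0]}
    - {"jaw": -1,"xyz": [-0.0045,0,0],"twist": [0,0,0]}
    - {"jaw": -1,"xyz": [-0.006,0,0],"twist": [0,0,0]}
    - {"jaw": -1,"xyz": [-0.007,0,0],"twist": [0,0,0]}
    - {"jaw": -1,"xyz": [-0.008,0,0],"twist": [0,0,0]}
    - {"jaw": -1,"xyz": [-0.0085,0,0],"twist": [0,0,0]}
    - {"jaw": -1,"xyz": [-0.009,0,0],"twist": [0,0,0]}

```text
time: 11.35
eef_pos: [519.9, 167.5, 52.6]
tcp_rot: [[-0.194, 0.981, -0.001], [0.981, 0.194, 0.001], [0.001, -0.0, -1.0]]
ft_force: [-2.4, 6.4, -0.4]
gripper_width: 0.4
gripper_force: 3.3
```

```bash
python3 -c "
from h import *
gy()"
```

```text
t 11.35 gauge x,y -34.7 4.4 Fy 6.72 Fx -1.09 T [ 0.84  0.37 -0.02]
```

Call:
carry_out:
  deltas:
    - {"jaw": -1,"xyz": [0,0,0],"twist": [0,0,0]}
    - {"jaw": -1,"xyz": [0,0,0],"twist": [0,0,0]}
    - {"jaw": -1,"xyz": [0,0,0],"twist": [0,0,0]}

```text
time: 11.65
eef_pos: [519.9, 167.5, 52.6]
tcp_rot: [[-0.195, 0.981, -0.001], [0.981, 0.195, 0.001], [0.001, -0.0, -1.0]]
ft_force: [-0.9, 4.6, -0.5]
gripper_width: 0.4
gripper_force: 2.7
```

```bash
python3 -c "
from h import *
gy()"
```

```text
t 11.65 gauge x,y -34.7 4.4 Fy 4.71 Fx -0.02 T [ 0.72  0.42 -0.02]
```

Pressing has begun: the static force is 4.7 N, including about 2 N of friction. I add 0.4 mm and hold.

Call:
carry_out:
  deltas:
    - {"jaw": -1,"xyz": [-0.0002,0,0],"twist": [0,0,0]}
    - {"jaw": -1,"xyz": [-0.0004,0,0],"twist": [0,0,0]}
    - {"jaw": -1,"xyz": [-0.0004,0,0],"twist": [0,0,0]}
    - {"jaw": -1,"xyz": [-0.0004,0,0],"twist": [0,0,0]}

```text
time: 12.05
eef_pos: [519.9, 167.4, 52.6]
tcp_rot: [[-0.195, 0.981, -0.001], [0.981, 0.195, 0.001], [0.001, -0.0, -1.0]]
ft_force: [-3.0, 6.7, -0.3]
gripper_width: 0.4
gripper_force: 3.3
```

```bash
python3 -c "
from h import *
gy();snap('scene','s7');gy()
a=cv2.imread('pics/s7.png')[140:240,310:430];cv2.imwrite('pics/c7.png',cv2.resize(a,(720,600),interpolation=cv2.INTER_CUBIC))"
```

```text
t 12.05 gauge x,y -34.7 4.3 Fy 7.14 Fx -1.62 T [ 0.9   0.38 -0.04]
t 12.1 gauge x,y -34.7 4.3 Fy 6.61 Fx -0.2 T [ 0.95  0.35 -0.01]
```

View pics/c7.png

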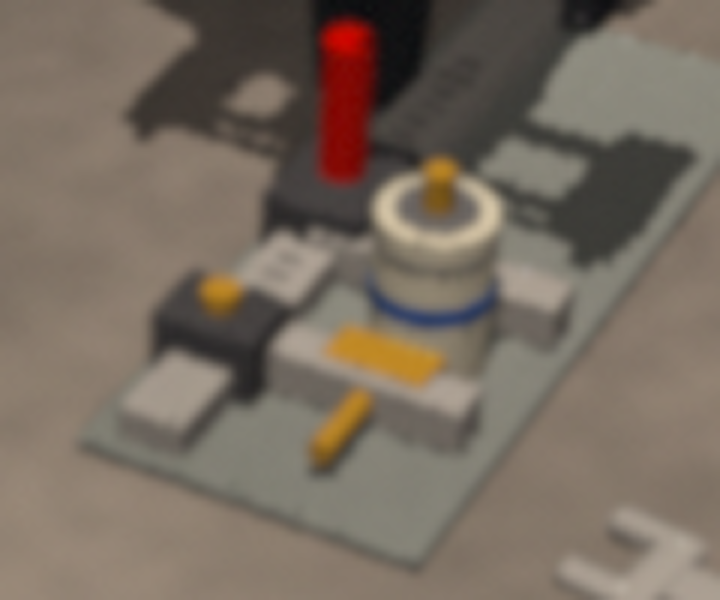

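```bash
python3 -c "
from h import *
c=pickle.load(open('pics/s7.pkl','rb'));t=np.radians(11.2);R=np.array([[np.cos(t),np.sin(t)],[-np.sin(t),np.cos(t)]])
g=lambda x,y,z:(R@(ray(c,310+x/6,140+y/6,z)[:2]-[554.8,169.9])).round(1)
print('spindle',g(442,167,70),'barrel',g(437,211,56),'post',g(348,35,82),'jaw end back',g(574,290,24))
gi=lambda x,y,z:((proj(c,[*(R.T@[x,y]+[554.8,169.9]),z])-[310,140])*6).round(0)
for y in (-47,-51,-57):print(y,gi(18,y,70),gi(18,y,56))
print('anvil',gi(1,-77,25),gi(35,-77,25),gi(35,-91,25), 'jaw back', gi(51,-22,24))"
```

```text
spindle [ 15.1 -49. ] barrel [ 15.8 -51.8] post [-34.1 -15.1] jaw end back [ 52.7 -26.9]
-47 [454. 166.] [451. 205.]
-51 [448. 173.] [445. 212.]
-57 [439. 183.] [436. 222.]
anvil [350. 323.] [452. 357.] [431. 383.] jaw back [575. 280.]
```

```bash
python3 -c "
from h import *
t=np.radians(11.2);R=np.array([[np.cos(t),np.sin(t)],[-np.sin(t),np.cos(t)]])
def f(n):
    im=cv2.imread('pics/%s.png'%n);c=pickle.load(open('pics/%s.pkl'%n,'rb'))
    hsv=cv2.cvtColor(im,cv2.COLOR_BGR2HSV)
    m=cv2.inRange(hsv,(105,110,40),(130,255,255));m[:150]=0;m[235:]=0;m[:,:350]=0;m[:,415:]=0
    ys,xs=np.nonzero(m);w=(xs.min()+xs.max())/2
    k=abs(xs-w)<3;print(n,len(xs),'band x',w,'low y',ys[k].mean(),'slope',np.polyfit(xs,ys,1)[0].round(3), 'g@38mm',(R@(ray(c,w,ys[k].mean(),30)[:2]-[554.8,169.9])).round(1))
    m=cv2.inRange(hsv,(12,130,90),(28,255,255))[140:190,360:410];ys,xs=np.nonzero(m);print('  spindle',len(xs),xs.mean()+360,ys.min()+140,ys.max()+140,(R@(ray(c,xs.mean()+360,ys.min()+140+1.5,70)[:2]-[554.8,169.9])).round(1))
for n in ('s4','s6','s7'):f(n)
c=pickle.load(open('pics/s4.pkl','rb'))
g=lambda x,y,z:(R@(ray(c,290+x*170/396,90+y*150/350,z)[:2]-[554.8,169.9])).round(1)
print('s4 spindle',g(235,160,70),'barrel',g(234,182,56),'post',g(216,97,82))
gy()"
```

```text
s4 13 band x 389.0 low y 183.5 slope 0.017 g@38mm [ 22.7 -36.2]
  spindle 36 390.3611111111111 157 165 [ 12.8 -15.9]
s6 13 band x 384.0 low y 190.83333333333334 slope 0.019 g@38mm [ 24.4 -61. ]
  spindle 40 384.625 164 172 [ 13.4 -41.5]
s7 14 band x 382.0 low y 193.0 slope 0.005 g@38mm [ 24.1 -68.6]
  spindle 38 382.7368421052632 166 174 [ 13.2 -48.9]
s4 spindle [ 13.7 -15.6] barrel [ 18.1 -24.5] post [-32.7  44.6]
t 12.1 gauge x,y -34.7 4.3 Fy 6.61 Fx -0.2 T [ 0.95  0.35 -0.01]
```

The apparent offset in the scene view is only the 6 mm plate height I left out. The cartridge moved about 33 mm from y=-27 and its band-to-spindle offset is unchanged, so it is upright against the anvil. I hold a little longer, then back off and rise.

Call:
carry_out:
  deltas:
    - {"jaw": -1,"xyz": [0,0,0],"twist": [0,0,0]}
    - {"jaw": -1,"xyz": [0,0,0],"twist": [0,0,0]}
    - {"jaw": -1,"xyz": [0,0,0],"twist": [0,0,0]}
    - {"jaw": -1,"xyz": [0,0,0],"twist": [0,0,0]}
    - {"jaw": -1,"xyz": [0,0,0],"twist": [0,0,0]}
    - {"jaw": -1,"xyz": [0,0,0],"twist": [0,0,0]}

```text
time: 12.7
eef_pos: [520.0, 167.4, 52.6]
tcp_rot: [[-0.195, 0.981, -0.001], [0.981, 0.195, 0.001], [0.001, -0.0, -1.0]]
ft_force: [-1.9, 6.1, -0.6]
gripper_width: 0.4
gripper_force: 3.3
```

Call:
carry_out:
  deltas:
    - {"jaw": -1,"xyz": [0.001,0,0],"twist": [0,0,0]}
    - {"jaw": -1,"xyz": [0.003,0,0],"twist": [0,0,0]}
    - {"jaw": -1,"xyz": [0.01,0,0],"twist": [0,0,0]}
    - {"jaw": -1,"xyz": [0.025,0,0],"twist": [0,0,0]}
    - {"jaw": -1,"xyz": [0.025,0,-0.03],"twist": [0,0,0]}
    - {"jaw": -1,"xyz": [0.03,0,-0.07],"twist": [0,0,0]}
    - {"jaw": -1,"xyz": [0.03,0,-0.11],"twist": [0,0,0]}
    - {"jaw": -1,"xyz": [0.03,0,-0.12],"twist": [0,0,0]}

```text
time: 13.5
eef_pos: [517.1, 197.6, 178.0]
tcp_rot: [[-0.196, 0.981, 0.008], [0.981, 0.196, 0.001], [-0.0, 0.009, -1.0]]
ft_force: [1.0, -0.3, 0.3]
gripper_width: 1.0
gripper_force: 0.0
```

Call:
carry_out:
  deltas:
    - {"jaw": -1,"xyz": [0.03,0,0],"twist": [0,0,0]}
    - {"jaw": -1,"xyz": [0.07,0,0],"twist": [0,0,0]}
    - {"jaw": -1,"xyz": [0.1,0,0],"twist": [0,0,0]}
    - {"jaw": -1,"xyz": [0.1,0,0],"twist": [0,0,0]}
    - {"jaw": -1,"xyz": [0.1,0,0],"twist": [0,0,0]}
    - {"jaw": -1,"xyz": [0.1,0,0],"twist": [0,0,0]}

```text
time: 14.1
eef_pos: [494.9, 293.5, 172.2]
tcp_rot: [[-0.194, 0.981, -0.001], [0.981, 0.194, -0.001], [-0.001, -0.001, -1.0]]
ft_force: [0.1, -0.2, -0.7]
gripper_width: 0.5
gripper_force: 0.0
```

```bash
python3 -c "
from h import *
gy();snap('top','t8');snap('scene','s8')
a=cv2.imread('pics/s8.png')[140:240,310:430];a=cv2.resize(a,(396,330),interpolation=cv2.INTER_CUBIC)
b=cv2.imread('pics/t8.png')[220:310,180:280];b=cv2.resize(b,(400,360),interpolation=cv2.INTER_CUBIC)
o=np.zeros((360,796,3),np.uint8);o[:330,:396]=a;o[:,396:]=b;cv2.imwrite('pics/c8.png',o)"
```

```text
t 14.1 gauge x,y -34.7 132.9 Fy -0.25 Fx 0.05 T [-0.08  0.03 -0.04]
```

View pics/c8.png

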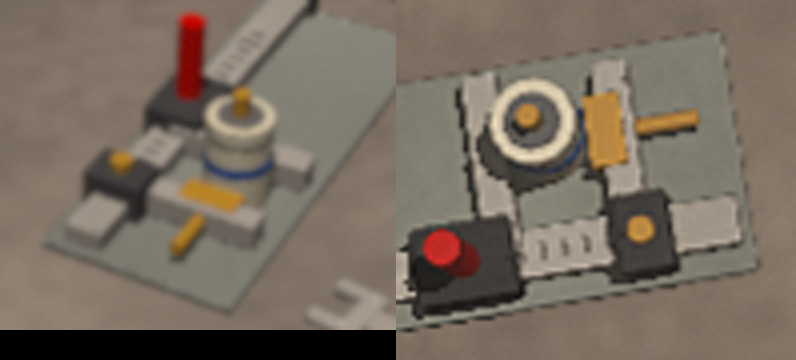

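The cartridge stands upright and snug between the jaw and the anvil, and the jaw is square. In the top half of the crop the barrel is at (534,120) and the anvil at (605,130). Handing in.

```bash
python3 -c "
from h import *
print(robot.job_done())"
```

```text
the job is handed in; nothing more can be done
None
```

I handed the job in at about 14 s: the white cartridge stands upright and snug between the square sliding jaw and the brass anvil, after an estimated 4–6 N press held for about 0.8 s. The gripper measured the barrel at about 38 mm, and no verdict came back from the judge.

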